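Set up a still life on the drawing-class board

TASK

Set up the still life on the plywood board for the drawing class: the red ink tin centred on the round wooden plinth, the whitish glass jar centred on top of the red tin, and the brown dropper bottle standing on the board midway between the plinth and the black ink tin. Lay the cork sanding block flat on the board straight in front of the bottle (towards the board's black-striped edge), about 10 cm from it centre to centre and with its long side parallel to that edge. Keep everything upright, and leave the black tin and the two cloth dabbers where they are.

Things in the scene. Friction and masses are not known exactly. Their poses are not given: they have to be found in the camera images.
- board: fixed plywood board, 210 (its x) x 320 (its y) x 8 mm, on the table; origin at the centre of its underside (top 8 mm above). A black stripe marks its front long edge, nearest the robot; its -x points to that edge. Plinth and black tin stand on it, centres at x = +40 mm, y = +110 and -110 mm; which is at which end changes.
- plinth: fixed round disc of dark wood, 84 mm across and 12 mm high, on the board; origin at the centre of its underside (top 12 mm above)
- black_tin: closed ink tin with a black side and a round black sticker on its grey lid, 71 mm across, 38 mm high, loose on the board; stays where it is; origin at the centre of its underside
- red_tin: closed ink tin with a red side and a round red sticker on its grey lid, round, 65 mm across, 46 mm high, flat lid, 0.2 kg, lid fixed on; stands on the table at the start; origin at the centre of its underside
- jar: closed whitish glass jar with a plain grey lid, round, 59 mm across, 75 mm high (lid from 64 mm up), 0.2 kg; stands on the table; origin at the centre of its underside
- dropper: small brown dropper bottle with a black rubber teat, 102 mm high; the round body is 33 mm across up to 62 mm, the neck 24 mm across above that, the teat 13 mm; 0.07 kg; stands on the table; origin at the centre of its underside
- block: brown cork sanding block, 50 (its x) x 86 (its y) x 26 mm high, 0.06 kg; lies flat on the table; origin at the centre of its underside
- dabber_a: bystander: grey-brown cloth ink dabber like a little tied sack, 42 mm across, 58 mm high, on the table to the right of the board; origin at the centre of its underside
- dabber_b: bystander: a second such dabber, 38 mm across, 51 mm high, on the table to the left of the board; origin at the centre of its underside
Things that resemble listed ones, but are neither listed nor needed, are in the scene too. What is shaped like the jar but purple or yellow is not meant.

How it is judged (in metres and radians):
At the end, for the whole second after the job is handed in: Red tin on plinth and jar on red tin, centres within 12 mm; bottle on board within 15 mm (along, across) of the midpoint of plinth and black tin; block flat on board, 80-120 mm in front of bottle, within 20 mm of the board's middle line and 0.2 rad of the edge. All upright (0.1 rad), at rest (horizontal distance between red_tin and plinth below 0.012 m and z of red_tin in the frame of plinth between 0.007 and 0.017 m and horizontal distance between jar and red_tin below 0.012 m and z of jar in the frame of red_tin between 0.04 and 0.052 m and x of dropper in the frame of board between 0.025 and 0.055 m and y of dropper in the frame of board between -0.015 and 0.015 m and z of dropper in the frame of board between 0.003 and 0.013 m and y of block in the frame of board between -0.02 and 0.02 m and horizontal distance between block and dropper between 0.08 and 0.12 m and x of block in the frame of board below 0 m and z of block in the frame of board between 0.003 and 0.013 m and angle between the y axis of block and the y axis of board, either way round below 0.2 rad and angle between each of red_tin, jar, dropper, block's own z axis and vertical below 0.1 rad and linear speed of each of red_tin, jar, dropper, block below 0.02 m/s); the robot touches nothing.
It fails at once if the black tin is moved more than 15 mm (distance of black_tin from where it was at the start of the episode above 0.015 m).
It fails at once if a dabber is moved more than 20 mm (distance of any of dabber_a, dabber_b from where it was at the start of the episode above 0.02 m).
It fails at once if the red tin, jar, bottle or block is tipped by more than 0.6 rad (angle between any of red_tin, jar, dropper, block's own z axis and vertical above 0.6 rad).
It also fails if it takes over 91 s, if anything falls off the work surface, if the arm or the gripper's body presses on something with over 40 N, if the wrist force passes 120 N, or if a joint passes its speed limit or range.

ROBOT

A 7-joint arm with a two-finger parallel gripper is mounted at the origin on a cart in front of the work surface, level with it; the furniture and walls round the work are solid. World frame = base frame: x ahead of the robot, y to its left, z up, the work surface at z = 0. Lengths are in m, angles in degrees, forces in N, time in s.
With the tool pointing down it reaches from about 0.425 to 0.875 m from the base axis. Payload 4.7 kg.
Tool frame: the origin (TCP) lies midway between the tips of the shut fingers; the grasp point (between the pads) lies 19 mm behind it; z points along the fingers, y is the line along which they close (so a half turn about z gives the same grasp; the last joint's range is limited). The gripper opens to 87 mm and grips with 3 to 60 N. Pads are 19 mm wide; open, the fingers measure 117 mm over their backs; the gripper's body (75 mm by 190 mm) begins 51 mm behind the grasp point.
Start: joints at [64.406, 18.392, -4.016, 83.108, 1.295, 78.541, -3.26], TCP at [0.289, -0.582, 0.223] pointing down, gripper open.
Joint ranges: [-163.93, 163.93], [-17.29, 119.83], [-79.2, 71.16], [3.27, 140.29], [-89.18, 269.18], [5.43, 117.66], [-154.24, 154.24]. Speed limits (degrees/s): [147.25, 147.25, 180, 180, 180, 180, 180].

INTERFACE

Orientations are given as [roll, pitch, yaw] about the fixed x, y, z axes, in that order (R = Rz(yaw) Ry(pitch) Rx(roll)).
In Python, from cell import env gives the robot as it stands.
- The arm moves only by the tool step_arm, never from a script. Its argument "moves" is a list of rows, each an object with "dp": the shift along the tool's x, y, z in mm, a list of three; "dr": the turn, a rotation vector about the tool's x, y, z in rad, a list of three; "fingers": the closure, from 0 (fully open) to 1 (shut). In form: [{"dp": [dx, dy, dz], "dr": [ax, ay, az], "fingers": fingers}, ...]. A call has exactly 5 rows; each row shifts and turns the commanded pose from where the row before left it, along the tool's axes as they then stand; what a row does not reach is not made up. A row lasts 1/8 s, in which the tool goes at most 62.5 mm and 10.7 degrees, less where a joint would pass 70% of its speed; a pose out of reach is approached as far as the arm can. A call with a gripper value outside its range is refused whole. The fingers move at their own pace and stop on an object; "squeeze" is the grip in N (left out, the last holds). Time passes only in rows, so rows that do not move let the fingers close, or fill a call up. It gives the time, the measured TCP pose, the force, the opening and the grip force at its end, in the units of the state.
- env.get_obs(): the state, without advancing time (a new reading comes with each control period).
- env.read_camera(name): name is "side" or "top" or "wrist"; returns the picture (400x640x3 uint8, red, green, blue); there is no depth.
- env.camera_model(name): a dict with "fx", "fy", "cx", "cy" (pixels), "k1" (the pictures are not rectified: a ray, as slopes to the right and down, at radius r is drawn at 1 + k1 r^2 times it, then the intrinsics apply), "R" (3x3) and "t" (3): a world point X has camera coordinates R X + t. Camera axes: x right, y down, z forward; pixel columns grow to the right and rows downward; lengths in m; the calibration is good to about 2 mm. A picture is of the moment at which its call begins: read the wrist's pose just before it. camera_model takes no time and is no camera call; for the wrist camera it gives the pose at the moment of the call.
- env.sign_off(): hands the job in; it is judged then, once.
The state is a dict: "time_s": time; "qpos": joint angles; "joint_velocities": joint speeds; "effort": joint torques, N m; "tool_pos": TCP position; "tool_rot": TCP orientation; "force": force on the tool from outside, world axes, zero at the start; "wrist_torque": the same for the moment, N m; "grip_width": finger opening in m; "grasp_force": force on a finger pad.
Only numpy, scipy, OpenCV 4.12 (cv2) and the standard library are available. Lean on these libraries where they do the work, as an engineer would, in place of code of your own. Each camera call takes 0.05 s, during which the arm holds its last target. There are 200 camera calls.

## Working session

There is one attempt and no reset: what is moved stays moved. The work goes in short steps, Python scripts to look and compute and a tool call to move; the robot and the scene stay as the last step left them, time stands still between calls to the robot, and variables do not carry over. Pictures are saved under pics/ and viewed, at most 14 in all, crops included, and the job is handed in when it is done.

Besides the shell and the picture viewer there is one more tool, called after "Request:" as name(argument=value, ...) on one line, values as JSON. step_arm: Moves the arm, as the interface text tells. Its arguments: {"type":"object","properties":{"moves":{"type":"array","items":{"type":"object","properties":{"dp":{"type":"array","items":{"type":"number"}},"dr":{"type":"array","items":{"type":"number"}},"fingers":{"type":"number"}}}},"squeeze":{"type":"number"}},"required":["moves"]}

```bash
ls; mkdir -p pics
python3 - <<'E'
from cell import env
import cv2
o=env.get_obs();print({k:o[k] for k in('time_s','tool_pos','tool_rot','grip_width')})
for n in('top','side'):
    cv2.imwrite(f'pics/{n}0.png',env.read_camera(n)[:,:,::-1])
    m=env.camera_model(n);print(n,m)
E
```

```text
pics
{'time_s': 0.0, 'tool_pos': array([ 0.28874043, -0.58172627,  0.22146842]), 'tool_rot': array([-1.79890982e+02,  4.71829194e-03,  2.64030638e+01]), 'grip_width': 0.08708356456950749}
top {'fx': 365.3689332954471, 'fy': 365.3689332954471, 'cx': 325.1933610831732, 'cy': 198.1923445863252, 'k1': -0.024559559239319954, 'R': array([[-0.02128279, -0.99970077, -0.01205851],
       [-0.99366198,  0.02248273, -0.11013803],
       [ 0.11037619,  0.00963804, -0.99384315]]), 't': array([0.04308224, 0.53107508, 0.97527255])}
side {'fx': 417.13187726642457, 'fy': 417.13187726642457, 'cx': 321.2737379020206, 'cy': 199.0328199502174, 'k1': -0.09358019984405555, 'R': array([[-0.99945172,  0.03071882,  0.01235352],
       [ 0.00267786,  0.44688297, -0.89458842],
       [-0.03300128, -0.89406486, -0.44672021]]), 't': array([0.50961551, 0.03691708, 1.28590408])}
```

View pics/top0.png

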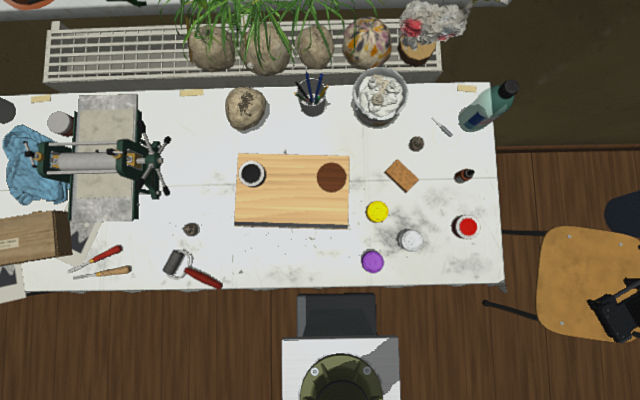

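View pics/side0.png

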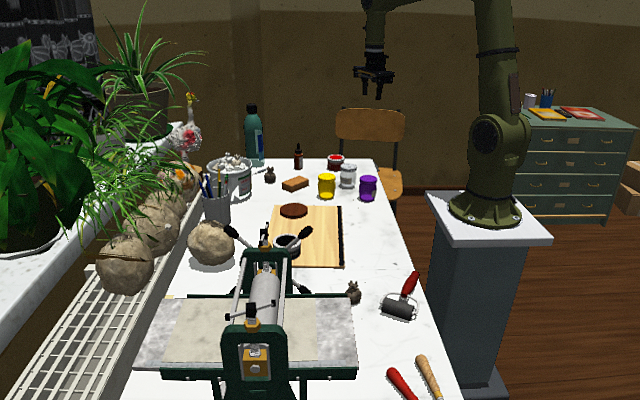

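The top view shows the black tin at (252,175) on the left of the board and the plinth at (332,177). The block is at (402,176), the dropper at (464,175), the red tin at (467,227) and the jar at (411,240). The yellow jar is at (377,211), the purple jar at (372,261), and the dabbers are at (417,144) and (191,230). The side view agrees with this.

```bash
cat > h.py <<'E'
import numpy as np,cv2
from cell import env
def ray(m,px):
    d=np.array([(px[0]-m['cx'])/m['fx'],(px[1]-m['cy'])/m['fy']]);u=d.copy()
    for _ in range(20): u=d/(1+m['k1']*(u@u))
    R=np.array(m['R']);return -R.T@m['t'],R.T@np.array([u[0],u[1],1])
def plane(m,px,z):
    c,d=ray(m,px);return c+d*(z-c[2])/d[2]
def blob(mask,box,minA=20):
    """largest blob in box x0,y0,x1,y1 -> centroid, area, contour"""
    M=np.zeros(mask.shape,np.uint8);x0,y0,x1,y1=box;M[y0:y1,x0:x1]=mask[y0:y1,x0:x1]
    cs,_=cv2.findContours(M,cv2.RETR_EXTERNAL,cv2.CHAIN_APPROX_NONE)
    c=max(cs,key=cv2.contourArea);mo=cv2.moments(c)
    return np.array([mo['m10'],mo['m01']])/mo['m00'],mo['m00'],c
E
python3 - <<'E'
from h import *
im=cv2.imread('pics/top0.png');m=env.camera_model('top')
hsv=cv2.cvtColor(im,cv2.COLOR_BGR2HSV);H,S,V=cv2.split(hsv)
def rep(n,mask,box,z):
    c,a,k=blob(mask.astype(np.uint8)*255,box);print(n,c.round(1),a,cv2.boundingRect(k),plane(m,c,z).round(4));return k
red=((H<8)|(H>172))&(S>150)&(V>120)
rep('red sticker',red,(445,205,490,250),.046)
rep('block',(S>90)&(V>60),(380,150,425,200),.026)
k=blob(((S>90)&(V>60)).astype(np.uint8)*255,(380,150,425,200))[2]
b=cv2.boxPoints(cv2.minAreaRect(k));print('block corners',[plane(m,p,.026)[:2].round(3) for p in b])
rep('plinth',(V<130)&(S>100),(308,158,348,198),.020)
rep('blacksticker',(V<60),(240,165,264,185),.046)
k=rep('board',(S>60),(225,140,355,232),.008)
b=cv2.boxPoints(cv2.minAreaRect(k));print('board corners',[plane(m,p,.008)[:2].round(4) for p in b])
rep('drop',(V<90),(448,160,480,190),.06)
rep('dabA',(V<110),(405,132,428,155),.03)
rep('dabB',(V<110),(180,218,204,240),.03)
rep('yellow',(S>120),(360,195,392,226),.07)
rep('purple',(S>90),(355,245,390,278),.07)
a=cv2.resize(im[130:280,340:500],None,fx=5,fy=5,interpolation=cv2.INTER_CUBIC)[:600*5//5*1+150]
cv2.imwrite('pics/crop1.png',cv2.resize(im[150:270,380:500],None,fx=5,fy=5,interpolation=cv2.INTER_CUBIC))
E
```

```text
red sticker [467.9 226.5] 196.5 (460, 219, 17, 16) [ 0.4451 -0.3495  0.046 ]
block [401.3 175.3] 497.5 (386, 160, 32, 32) [ 0.5916 -0.1811  0.026 ]
block corners [array([ 0.603, -0.135]), array([ 0.639, -0.17 ]), array([ 0.581, -0.227]), array([ 0.545, -0.192])]
plinth [331. 177.] 626.0 (317, 163, 29, 29) [0.592 0.014 0.02 ]
blacksticker [250.6 173.1] 228.0 (242, 165, 18, 18) [0.6038 0.2337 0.046 ]
board [292.  188.7] 7528.5 (234, 153, 115, 72) [0.5633 0.1247 0.008 ]
board corners [array([0.4745, 0.2887]), array([0.6712, 0.2848]), array([ 0.6545, -0.0387]), array([ 0.4594, -0.0281])]
drop [463.3 175. ] 146.5 (454, 169, 20, 14) [ 0.5828 -0.3408  0.06  ]
dabA [415.8 143.5] 144.0 (409, 137, 15, 14) [ 0.6796 -0.2249  0.03  ]
dabB [190.7 229.1] 132.5 (183, 223, 15, 13) [0.4549 0.4024 0.03  ]
yellow [376.8 211.3] 335.0 (366, 201, 22, 21) [ 0.4898 -0.1037  0.07  ]
purple [372.2 261.4] 336.0 (362, 251, 22, 22) [ 0.3601 -0.0871  0.07  ]
```

View pics/crop1.png

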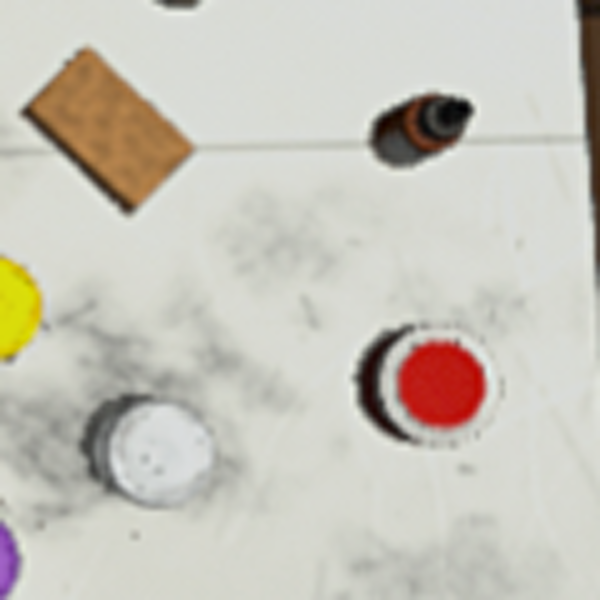

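The crop shows the jar lid centre at about full-image pixel (412,240.4), the red sticker centre at (468,226.5), and the dropper's neck at (468,173.4) with its teat tip near (472,171).

Run:
```python
from h import *
m=env.camera_model('top')
for n,p,z in(('jar',(412,240.4),.075),('teat tip',(472,171),.102),('neck',(468,173.4),.08),('dropbase',(459.5,178.5),0.005)):print(n,plane(m,p,z).round(4))
im=cv2.imread('pics/side0.png');s=env.camera_model('side')
hsv=cv2.cvtColor(im,cv2.COLOR_BGR2HSV);H,S,V=cv2.split(hsv)
def rep(n,mask,box,z):
    c,a,k=blob(mask.astype(np.uint8)*255,box);print('side',n,c.round(1),a,cv2.boundingRect(k),plane(s,c,z).round(4))
rep('red',((H<8)|(H>172))&(S>150)&(V>120),(322,150,348,160),.046)
rep('drop',(V<110),(290,138,306,172),.05)
```

```text
jar [ 0.4118 -0.1914  0.075 ]
teat tip [ 0.5856 -0.348   0.102 ]
neck [ 0.5834 -0.3458  0.08  ]
dropbase [ 0.5821 -0.3498  0.005 ]
side red [335.4 156.7] 23.5 (330, 155, 12, 4) [ 0.4467 -0.3481  0.046 ]
side drop [297.5 151. ] 370.5 (290, 138, 16, 32) [ 0.5896 -0.399   0.05  ]
```

Request:
step_arm(moves=[{"dp": [48.6,-27.8,0],"dr": [0,0,0],"fingers": 0},{"dp": [48.6,-27.8,0],"dr": [0,0,0],"fingers": 0},{"dp": [48.6,-27.8,0],"dr": [0,0,0],"fingers": 0},{"dp": [48.6,-27.8,0],"dr": [0,0,0],"fingers": 0},{"dp": [48.6,-27.8,0],"dr": [0,0,0],"fingers": 0}])

```text
time_s: 0.72
tool_pos: [0.4454, -0.3479, 0.2222]
tool_rot: [-180.0, 0.0, 26.4]
force: [0.8, 0.1, 0.5]
grip_width: 0.087
grasp_force: 0.0
```

Run:
```python
from h import *
m=env.camera_model('wrist');im=env.read_camera('wrist')[:,:,::-1].copy();cv2.imwrite('pics/w1.png',im)
print(env.get_obs()['tool_pos'],m)
```

```text
[ 0.45146001 -0.33872409  0.22248068] {'fx': 328.96733950455393, 'fy': 328.96733950455393, 'cx': 317.52521086214773, 'cy': 198.64301348440773, 'k1': -0.0477895941577532, 'R': array([[ 0.4453368 , -0.89536239, -0.00114931],
       [-0.86137807, -0.42878322,  0.27234677],
       [-0.24434186, -0.12029605, -0.96219848]]), 't': array([-0.50904859,  0.20053184,  0.45727782])}
```

View pics/w1.png

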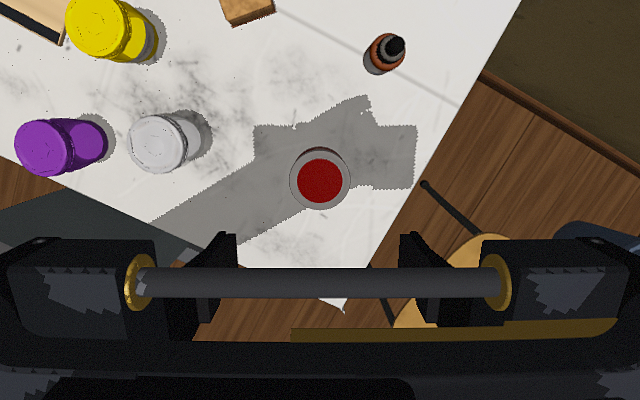

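The wrist view shows the red sticker at about (320,181), the jar lid at (157,143) and the dropper's teat at (397,45). The tool seems to overshoot after moves, so I'll check that it settles.

```bash
cat >> h.py <<'E'
def wred():
    m=env.camera_model('wrist');im=env.read_camera('wrist')[:,:,::-1].copy()
    H,S,V=cv2.split(cv2.cvtColor(im,cv2.COLOR_BGR2HSV))
    return m,im,H,S,V
E
python3 - <<'E'
from h import *
for i in range(4):
    o=env.get_obs();m,im,H,S,V=wred()
    c,a,k=blob((((H<8)|(H>172))&(S>150)&(V>90)).astype(np.uint8)*255,(250,120,400,235))
    print(o['time_s'],o['tool_pos'].round(4),c,a,plane(m,c,.046).round(4))
for n,p,z in(('jar',(157,143),.075),('teat',(397,45),.102)):print(n,plane(m,p,z).round(4))
E
```

```text
0.775 [ 0.4515 -0.3387  0.2225] [324.89322827 190.09432454] 1459.5 [ 0.4438 -0.3499  0.046 ]
0.825 [ 0.4497 -0.3418  0.2225] [322.90040928 187.10163711] 1466.0 [ 0.4439 -0.3499  0.046 ]
0.875 [ 0.4472 -0.3457  0.2224] [320.43588874 183.01458616] 1474.0 [ 0.4438 -0.3499  0.046 ]
0.925 [ 0.4454 -0.3485  0.2223] [318.82226693 180.08137715] 1491.0 [ 0.4438 -0.3499  0.046 ]
jar [ 0.4132 -0.1938  0.075 ]
teat [ 0.5817 -0.3503  0.102 ]
```

The tin is at (0.444,-0.350). I'll descend with the speed tapering off.

Request:
step_arm(moves=[{"dp": [-1,0,60],"dr": [0,0,0],"fingers": 0},{"dp": [0,0,60],"dr": [0,0,0],"fingers": 0},{"dp": [0,0,50],"dr": [0,0,0],"fingers": 0},{"dp": [0,0,28],"dr": [0,0,0],"fingers": 0},{"dp": [0,0,13],"dr": [0,0,0],"fingers": 0}])

```text
time_s: 1.6
tool_pos: [0.4415, -0.3512, 0.0094]
tool_rot: [-179.8, 0.1, 26.2]
force: [0.6, -0.2, 0.9]
grip_width: 0.0873
grasp_force: 0.0
```

Request:
step_arm(moves=[{"dp": [0,0,0],"dr": [0,0,0],"fingers": 0.5},{"dp": [0,0,0],"dr": [0,0,0],"fingers": 0.5},{"dp": [0,0,0],"dr": [0,0,0],"fingers": 0.5},{"dp": [0,0,0],"dr": [0,0,0],"fingers": 0.5},{"dp": [0,0,0],"dr": [0,0,0],"fingers": 0.5}], squeeze=20)

```text
time_s: 2.22
tool_pos: [0.4447, -0.3508, 0.0129]
tool_rot: [179.9, -0.0, 26.4]
force: [-1.4, -0.0, 6.6]
grip_width: 0.0624
grasp_force: 19.6
```

Request:
step_arm(moves=[{"dp": [0,0,-25],"dr": [0,0,0],"fingers": 0.5},{"dp": [0,0,-55],"dr": [0,0,0],"fingers": 0.5},{"dp": [20,-18,-30],"dr": [0,0,0],"fingers": 0.5},{"dp": [40,-35,0],"dr": [0,0,0],"fingers": 0.5},{"dp": [45,-40,0],"dr": [0,0,0],"fingers": 0.5}])

```text
time_s: 2.85
tool_pos: [0.4969, -0.2197, 0.122]
tool_rot: [179.9, -0.0, 26.3]
force: [1.1, 0.5, -2.1]
grip_width: 0.0623
grasp_force: 19.8
```

Request:
step_arm(moves=[{"dp": [48,-42,0],"dr": [0,0,0],"fingers": 0.5},{"dp": [48,-42,0],"dr": [0,0,0],"fingers": 0.5},{"dp": [45,-40,0],"dr": [0,0,0],"fingers": 0.5},{"dp": [30,-27,0],"dr": [0,0,0],"fingers": 0.5},{"dp": [18.4,-16.2,0],"dr": [0,0,0],"fingers": 0.5}])

```text
time_s: 3.48
tool_pos: [0.591, 0.0148, 0.1212]
tool_rot: [-179.9, 0.0, 26.6]
force: [-0.2, -0.7, -2.2]
grip_width: 0.0625
grasp_force: 19.8
```

Run:
```python
from h import *
for i in range(4): env.read_camera('top')
o=env.get_obs();m=env.camera_model('wrist');im=env.read_camera('wrist')[:,:,::-1].copy();cv2.imwrite('pics/w2.png',im)
print(o['time_s'],o['tool_pos'],o['grip_width'],o['grasp_force'])
```

```text
3.675 [0.59040341 0.01096243 0.12103665] 0.06244352961320247 19.796574433958085
```

View pics/w2.png

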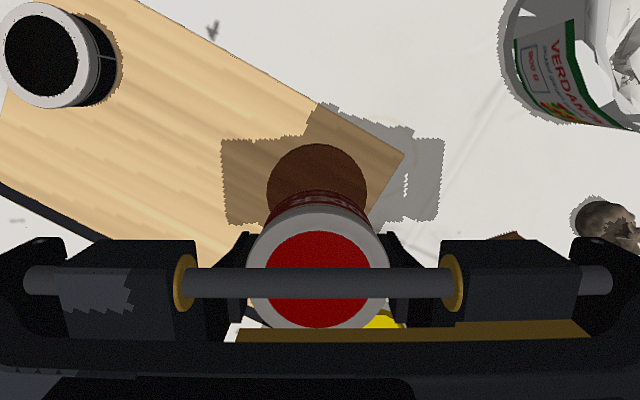

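The wrist view shows the plinth disc below the held tin, with its rim top at (317,143) and its sides near x=266 and x=367. The red sticker is centred at about (318,280) and the black tin's sticker at (41,48).

Run:
```python
from h import *
from scipy.optimize import least_squares
im=cv2.imread('pics/w2.png');m=env.camera_model('wrist');H,S,V=cv2.split(cv2.cvtColor(im,cv2.COLOR_BGR2HSV))
print(env.get_obs()['tool_pos'],V[150:180:10,317],V[160,240:400:12])
M=((V<115)&(S>100)).astype(np.uint8)*255
c,a,k=blob(M,(230,130,400,188));k=k[:,0];print(a,cv2.boundingRect(k))
k=k[k[:,1]<185]
P=np.array([plane(m,p,.020)[:2] for p in k])
f=lambda p:np.hypot(*(P-p[:2]).T)-p[2]
r=least_squares(f,[.59,.01,.04],loss='soft_l1',f_scale=.001);print('plinth',r.x,np.abs(r.fun).mean())
c,a,k=blob((V<60).astype(np.uint8)*255,(0,10,82,90));e=cv2.fitEllipse(k);print('black',e,plane(m,e[0],.046))
c,a,k=blob((((H<8)|(H>172))&(S>150)&(V>90)).astype(np.uint8)*255,(230,200,400,340));e=cv2.fitEllipse(cv2.convexHull(k));print('red',e,plane(m,e[0],.121-.0125+.046))
```

```text
[0.59037433 0.00979714 0.12106086] [55 60 58] [142 135 125 119  57  57  55  63  61  65 129 133 123 124]
3311.0 (267, 143, 100, 45)
plinth [0.59314161 0.0130312  0.04083113] 0.00021794297849919692
black ((40.49458694458008, 54.003902435302734), (68.63270568847656, 80.20527648925781), 144.2509002685547) [0.60378915 0.23263226 0.046     ]
red ((317.42919921875, 276.37091064453125), (90.626708984375, 105.87020111083984), 90.38276672363281) [0.59159491 0.01111234 0.1545    ]
```

Request:
step_arm(moves=[{"dp": [3,-1,30],"dr": [0,0,0],"fingers": 0.5},{"dp": [0,0,30],"dr": [0,0,0],"fingers": 0.5},{"dp": [0,0,17],"dr": [0,0,0],"fingers": 0.5},{"dp": [0,0,7],"dr": [0,0,0],"fingers": 0.5},{"dp": [0,0,3],"dr": [0,0,0],"fingers": 0.5}])

```text
time_s: 4.35
tool_pos: [0.5936, 0.0132, 0.0349]
tool_rot: [180.0, -0.0, 26.4]
force: [-0.4, -0.4, -1.4]
grip_width: 0.0618
grasp_force: 19.8
```

Request:
step_arm(moves=[{"dp": [0,0,0],"dr": [0,0,0],"fingers": 0.5},{"dp": [0,0,0],"dr": [0,0,0],"fingers": 0.5},{"dp": [0,0,0],"dr": [0,0,0],"fingers": 0.5},{"dp": [0,0,0],"dr": [0,0,0],"fingers": 0.5},{"dp": [0,0,0],"dr": [0,0,0],"fingers": 0.5}])

```text
time_s: 4.97
tool_pos: [0.5932, 0.0137, 0.0346]
tool_rot: [180.0, -0.0, 26.4]
force: [-0.8, -0.1, -0.8]
grip_width: 0.0625
grasp_force: 19.8
```

Request:
step_arm(moves=[{"dp": [0,0,1],"dr": [0,0,0],"fingers": 0.5},{"dp": [0,0,1],"dr": [0,0,0],"fingers": 0.5},{"dp": [0,0,0],"dr": [0,0,0],"fingers": 0.1},{"dp": [0,0,0],"dr": [0,0,0],"fingers": 0},{"dp": [0,0,0],"dr": [0,0,0],"fingers": 0}])

```text
time_s: 5.6
tool_pos: [0.5933, 0.0137, 0.0325]
tool_rot: [180.0, -0.0, 26.4]
force: [-1.0, 0.1, 0.1]
grip_width: 0.0829
grasp_force: 0.0
```

Request:
step_arm(moves=[{"dp": [0,0,0],"dr": [0,0,0],"fingers": 0},{"dp": [0,0,-20],"dr": [0,0,0],"fingers": 0},{"dp": [0,0,-50],"dr": [0,0,0],"fingers": 0},{"dp": [0,0,-60],"dr": [0,0,0],"fingers": 0},{"dp": [0,0,-30],"dr": [0,0,0],"fingers": 0}])

```text
time_s: 6.22
tool_pos: [0.595, 0.0143, 0.1982]
tool_rot: [179.8, -0.3, 26.4]
force: [0.7, -0.0, -0.5]
grip_width: 0.0869
grasp_force: 0.0
```

Request:
step_arm(moves=[{"dp": [-22,43.5,0],"dr": [0,0,0],"fingers": 0},{"dp": [-25,49.5,0],"dr": [0,0,0],"fingers": 0},{"dp": [-25,49.5,0],"dr": [0,0,0],"fingers": 0},{"dp": [-16,31.5,0],"dr": [0,0,0],"fingers": 0},{"dp": [0,0,0],"dr": [0,0,-0.16],"fingers": 0}])

```text
time_s: 6.85
tool_pos: [0.5911, -0.1864, 0.1939]
tool_rot: [179.9, 0.0, 35.4]
force: [-0.7, 0.1, -0.6]
grip_width: 0.0872
grasp_force: 0.0
```

Request:
step_arm(moves=[{"dp": [0,0,0],"dr": [0,0,-0.12],"fingers": 0},{"dp": [0,0,0],"dr": [0,0,-0.04],"fingers": 0},{"dp": [0,0,0],"dr": [0,0,0],"fingers": 0},{"dp": [0,0,0],"dr": [0,0,0],"fingers": 0},{"dp": [0,0,0],"dr": [0,0,0],"fingers": 0}])

```text
time_s: 7.48
tool_pos: [0.5918, -0.1812, 0.1929]
tool_rot: [180.0, -0.0, 44.7]
force: [-1.1, 0.5, -0.1]
grip_width: 0.087
grasp_force: 0.0
```

Run:
```python
from h import *
o=env.get_obs();m,im,H,S,V=wred();cv2.imwrite('pics/w3.png',im)
print(o['tool_pos'],o['tool_rot'])
def rep(n,mask,box,z):
    c,a,k=blob(mask.astype(np.uint8)*255,box);print(n,c.round(1),a,cv2.boundingRect(k),plane(m,c,z).round(4));return k
k=rep('block',(S>90)&(V>60),(200,80,440,232),.026)
P=np.array([plane(m,p,.026)[:2]*1000 for p in k[:,0]],np.float32);r=cv2.minAreaRect(P);print(r,cv2.boxPoints(r))
# red tin on plinth from top
t=env.camera_model('top');it=env.read_camera('top')[:,:,::-1];H,S,V=cv2.split(cv2.cvtColor(np.ascontiguousarray(it),cv2.COLOR_BGR2HSV))
c,a,k=blob((((H<8)|(H>172))&(S>150)&(V>90)).astype(np.uint8)*255,(310,150,355,200));print('red top',c,plane(t,c,.066))
```

```text
[ 0.5918212  -0.18121127  0.19290414] [ 1.79977046e+02 -3.13661458e-03  4.47218221e+01]
block [320.  180.4] 3582.0 (296, 141, 49, 80) [ 0.5931 -0.1823  0.026 ]
((591.9366455078125, -183.2310333251953), (83.00636291503906, 49.18769073486328), 44.49699783325195) [[ 545.0958  -194.77696]
 [ 579.57007 -229.86192]
 [ 638.77747 -171.6851 ]
 [ 604.3032  -136.60014]]
red top [330.66489832 173.47303271] [0.59390601 0.01504254 0.066     ]
```

View pics/w3.png

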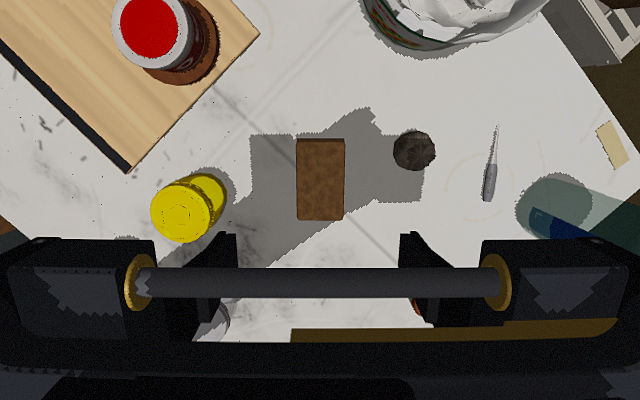

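The block is squarely aligned at about (320,180) and measures (0.592,-0.183). The yellow jar is at (185,215), the dabber is at (413,151), and the red tin sits on the plinth.

Request:
step_arm(moves=[{"dp": [-1,1.4,55],"dr": [0,0,0],"fingers": 0},{"dp": [0,0,55],"dr": [0,0,0],"fingers": 0},{"dp": [0,0,42],"dr": [0,0,0],"fingers": 0},{"dp": [0,0,22],"dr": [0,0,0],"fingers": 0},{"dp": [0,0,9],"dr": [0,0,0],"fingers": 0}])

```text
time_s: 8.2
tool_pos: [0.591, -0.1827, 0.0079]
tool_rot: [-179.9, 0.1, 44.7]
force: [-0.0, -0.0, -0.1]
grip_width: 0.0866
grasp_force: 0.0
```

Request:
step_arm(moves=[{"dp": [0,0,0],"dr": [0,0,0],"fingers": 0.6},{"dp": [0,0,0],"dr": [0,0,0],"fingers": 0.6},{"dp": [0,0,0],"dr": [0,0,0],"fingers": 0.6},{"dp": [0,0,0],"dr": [0,0,0],"fingers": 0.6},{"dp": [0,0,0],"dr": [0,0,0],"fingers": 0.6}], squeeze=12)

```text
time_s: 8.82
tool_pos: [0.5924, -0.1832, 0.0101]
tool_rot: [179.9, -0.0, 44.7]
force: [0.1, 0.1, 1.2]
grip_width: 0.0501
grasp_force: 12.0
```

Request:
step_arm(moves=[{"dp": [0,0,-30],"dr": [0,0,0],"fingers": 0.6},{"dp": [0,0,-55],"dr": [0,0,0],"fingers": 0.6},{"dp": [15,-28,-35],"dr": [0,0,0],"fingers": 0.6},{"dp": [27,-51,0],"dr": [0,0,0],"fingers": 0.6},{"dp": [29,-54.5,0],"dr": [0,0,0],"fingers": 0.6}])

```text
time_s: 9.45
tool_pos: [0.5483, -0.0372, 0.1303]
tool_rot: [179.9, -0.1, 44.6]
force: [0.8, 0.7, -0.4]
grip_width: 0.0495
grasp_force: 12.0
```

Request:
step_arm(moves=[{"dp": [29,-55,0],"dr": [0,0,0],"fingers": 0.6},{"dp": [27,-51,0],"dr": [0,0,0],"fingers": 0.6},{"dp": [16,-30.5,0],"dr": [0,0,0],"fingers": 0.6},{"dp": [9,-17,0],"dr": [0,0,0],"fingers": 0.6},{"dp": [0,0,0],"dr": [0,0,-0.17],"fingers": 0.6}])

```text
time_s: 10.07
tool_pos: [0.4971, 0.1303, 0.1297]
tool_rot: [180.0, -0.0, 55.0]
force: [0.2, -0.7, -0.1]
grip_width: 0.0503
grasp_force: 12.0
```

Request:
step_arm(moves=[{"dp": [0,0,0],"dr": [0,0,-0.17],"fingers": 0.6},{"dp": [0,0,0],"dr": [0,0,-0.17],"fingers": 0.6},{"dp": [0,0,0],"dr": [0,0,-0.14],"fingers": 0.6},{"dp": [0,0,0],"dr": [0,0,-0.09],"fingers": 0.6},{"dp": [0,0,0],"dr": [0,0,0],"fingers": 0.6}])

```text
time_s: 10.7
tool_pos: [0.4979, 0.1278, 0.1295]
tool_rot: [-180.0, 0.0, 87.1]
force: [-0.6, -0.2, -1.4]
grip_width: 0.0498
grasp_force: 12.0
```

Request:
step_arm(moves=[{"dp": [0,0,0],"dr": [0,0,0],"fingers": 0.6},{"dp": [0,0,0],"dr": [0,0,0],"fingers": 0.6},{"dp": [0,0,0],"dr": [0,0,0],"fingers": 0.6},{"dp": [0,0,0],"dr": [0,0,0],"fingers": 0.6},{"dp": [0,0,0],"dr": [0,0,0],"fingers": 0.6}])

```text
time_s: 11.32
tool_pos: [0.498, 0.1279, 0.1295]
tool_rot: [180.0, 0.0, 87.1]
force: [0.3, 0.1, -0.8]
grip_width: 0.0502
grasp_force: 12.0
```

Request:
step_arm(moves=[{"dp": [0,0,40],"dr": [0,0,0],"fingers": 0.6},{"dp": [0,0,38],"dr": [0,0,0],"fingers": 0.6},{"dp": [0,0,20],"dr": [0,0,0],"fingers": 0.6},{"dp": [0,0,9],"dr": [0,0,0],"fingers": 0.6},{"dp": [0,0,3],"dr": [0,0,0],"fingers": 0.6}])

```text
time_s: 11.95
tool_pos: [0.4982, 0.128, 0.0195]
tool_rot: [180.0, -0.0, 87.1]
force: [0.9, 0.1, -0.8]
grip_width: 0.0501
grasp_force: 12.0
```

Request:
step_arm(moves=[{"dp": [0,0,1],"dr": [0,0,0],"fingers": 0.6},{"dp": [0,0,0],"dr": [0,0,0],"fingers": 0.6},{"dp": [0,0,0],"dr": [0,0,0],"fingers": 0.2},{"dp": [0,0,0],"dr": [0,0,0],"fingers": 0},{"dp": [0,0,0],"dr": [0,0,0],"fingers": 0}])

```text
time_s: 12.58
tool_pos: [0.4981, 0.1279, 0.0187]
tool_rot: [180.0, 0.0, 87.1]
force: [0.0, -0.0, -0.3]
grip_width: 0.0723
grasp_force: 0.0
```

Request:
step_arm(moves=[{"dp": [0,0,0],"dr": [0,0,0],"fingers": 0},{"dp": [0,0,-25],"dr": [0,0,0],"fingers": 0},{"dp": [0,0,-55],"dr": [0,0,0],"fingers": 0},{"dp": [0,0,-60],"dr": [0,0,0],"fingers": 0},{"dp": [0,0,-30],"dr": [0,0,0],"fingers": 0}])

```text
time_s: 13.2
tool_pos: [0.4993, 0.1285, 0.1921]
tool_rot: [179.7, -0.0, 87.1]
force: [0.1, -0.2, 0.2]
grip_width: 0.087
grasp_force: 0.0
```

Request:
step_arm(moves=[{"dp": [-35,8,0],"dr": [0,0,0],"fingers": 0},{"dp": [-56,13,0],"dr": [0,0,0],"fingers": 0},{"dp": [-58,13.5,0],"dr": [0,0,0],"fingers": 0},{"dp": [-58,13.5,0],"dr": [0,0,0],"fingers": 0},{"dp": [-58,13.5,0],"dr": [0,0,0],"fingers": 0}])

```text
time_s: 13.82
tool_pos: [0.5464, -0.1417, 0.1887]
tool_rot: [180.0, 0.0, 87.1]
force: [1.1, -0.4, 0.2]
grip_width: 0.0869
grasp_force: 0.0
```

Request:
step_arm(moves=[{"dp": [-58,13.5,0],"dr": [0,0,0],"fingers": 0},{"dp": [-56,13,0],"dr": [0,0,0],"fingers": 0},{"dp": [-48,11.5,0],"dr": [0,0,0],"fingers": 0},{"dp": [-28,6.5,0],"dr": [0,0,0],"fingers": 0},{"dp": [-16,4,0],"dr": [0,0,0],"fingers": 0}])

```text
time_s: 14.45
tool_pos: [0.5839, -0.3499, 0.1879]
tool_rot: [-180.0, -0.0, 87.0]
force: [0.5, 0.5, -0.4]
grip_width: 0.0869
grasp_force: 0.0
```

Run:
```python
from h import *
for i in range(5): env.read_camera('top')
o=env.get_obs();m,im,H,S,V=wred();cv2.imwrite('pics/w4.png',im[20:240,220:440].repeat(2,0).repeat(2,1))
print(o['time_s'],o['tool_pos'],o['tool_rot'],o['qpos'].round(0))
for n,mask,z in(('all',V<110,.05),('teat',(V<70)&(S<90),.095)):
    c,a,k=blob(mask.astype(np.uint8)*255,(250,100,390,225));print(n,c,a,cv2.boundingRect(k),plane(m,c,z).round(4))
```

```text
14.7 [ 0.58481765 -0.3458591   0.18868472] [ 1.79996280e+02 -6.14665452e-02  8.72682121e+01] [ 45.  24. -22.  80.   9.  77.  20.]
all [318.34494455 190.35616438] 1277.5 (301, 167, 36, 49) [ 0.5844 -0.348   0.05  ]
teat [318.30916306 200.65584416] 462.0 (306, 187, 26, 28) [ 0.5844 -0.3452  0.095 ]
```

View pics/w4.png

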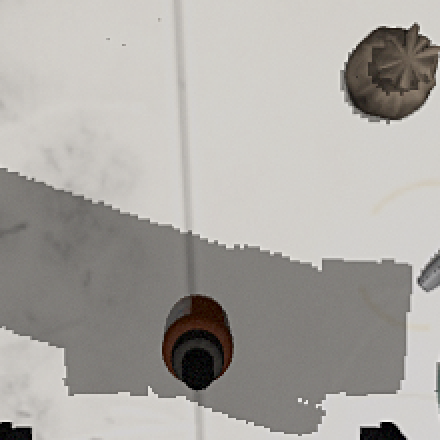

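The bottle is centred at about (318,195) between the fingers, roughly (0.584,-0.3475), with its teat at (318,204). I'll grasp it there.

Request:
step_arm(moves=[{"dp": [-1.5,0,50],"dr": [0,0,0],"fingers": 0},{"dp": [0,0,48],"dr": [0,0,0],"fingers": 0},{"dp": [0,0,30],"dr": [0,0,0],"fingers": 0},{"dp": [0,0,15],"dr": [0,0,0],"fingers": 0},{"dp": [0,0,7],"dr": [0,0,0],"fingers": 0}])

```text
time_s: 15.38
tool_pos: [0.5847, -0.3488, 0.0387]
tool_rot: [180.0, -0.0, 87.2]
force: [-0.3, -0.6, 0.3]
grip_width: 0.087
grasp_force: 0.0
```

Request:
step_arm(moves=[{"dp": [0,0,0],"dr": [0,0,0],"fingers": 0.8},{"dp": [0,0,0],"dr": [0,0,0],"fingers": 0.8},{"dp": [0,0,0],"dr": [0,0,0],"fingers": 0.8},{"dp": [0,0,0],"dr": [0,0,0],"fingers": 0.8},{"dp": [0,0,0],"dr": [0,0,0],"fingers": 0.8}], squeeze=10)

```text
time_s: 16.0
tool_pos: [0.5843, -0.3496, 0.0388]
tool_rot: [180.0, 0.0, 87.1]
force: [0.1, -0.4, 0.2]
grip_width: 0.0449
grasp_force: 0.0
```

Request:
step_arm(moves=[{"dp": [0,0,0],"dr": [0,0,0],"fingers": 0.8},{"dp": [0,0,0],"dr": [0,0,0],"fingers": 0.8},{"dp": [0,0,0],"dr": [0,0,0],"fingers": 0.8},{"dp": [0,0,0],"dr": [0,0,0],"fingers": 0.8},{"dp": [0,0,0],"dr": [0,0,0],"fingers": 0.8}])

```text
time_s: 16.62
tool_pos: [0.5843, -0.3495, 0.0386]
tool_rot: [180.0, 0.0, 87.1]
force: [-0.2, 0.4, 0.6]
grip_width: 0.0322
grasp_force: 10.0
```

Request:
step_arm(moves=[{"dp": [0,0,-30],"dr": [0,0,0],"fingers": 0.8},{"dp": [0,0,-50],"dr": [0,0,0],"fingers": 0.8},{"dp": [20,0,-30],"dr": [0,0,0],"fingers": 0.8},{"dp": [45,-1,0],"dr": [0,0,0],"fingers": 0.8},{"dp": [55,-1,0],"dr": [0,0,0],"fingers": 0.8}])

```text
time_s: 17.25
tool_pos: [0.5881, -0.2297, 0.149]
tool_rot: [179.9, 0.1, 87.0]
force: [0.4, 0.5, -0.4]
grip_width: 0.032
grasp_force: 10.0
```

Request:
step_arm(moves=[{"dp": [58,-1,0],"dr": [0,0,0],"fingers": 0.8},{"dp": [58,-1,0],"dr": [0,0,0],"fingers": 0.8},{"dp": [58,-1,0],"dr": [0,0,0],"fingers": 0.8},{"dp": [58,-1,0],"dr": [0,0,0],"fingers": 0.8},{"dp": [58,-1,0],"dr": [0,0,0],"fingers": 0.8}])

```text
time_s: 17.88
tool_pos: [0.5975, 0.062, 0.1487]
tool_rot: [180.0, 0.0, 87.1]
force: [1.1, 0.1, -0.5]
grip_width: 0.0319
grasp_force: 10.0
```

Request:
step_arm(moves=[{"dp": [35,-1.5,0],"dr": [0,0,0],"fingers": 0.8},{"dp": [17,-0.6,0],"dr": [0,0,0],"fingers": 0.8},{"dp": [7,-0.5,0],"dr": [0,0,0],"fingers": 0.8},{"dp": [0,0,0],"dr": [0,0,0],"fingers": 0.8},{"dp": [0,0,0],"dr": [0,0,0],"fingers": 0.8}])

```text
time_s: 18.5
tool_pos: [0.5985, 0.1172, 0.1484]
tool_rot: [-180.0, 0.1, 87.0]
force: [-0.5, -0.4, -1.1]
grip_width: 0.0319
grasp_force: 10.0
```

Request:
step_arm(moves=[{"dp": [4,0,35],"dr": [0,0,0],"fingers": 0.8},{"dp": [0,0,35],"dr": [0,0,0],"fingers": 0.8},{"dp": [0,0,20],"dr": [0,0,0],"fingers": 0.8},{"dp": [0,0,8],"dr": [0,0,0],"fingers": 0.8},{"dp": [0,0,2.5],"dr": [0,0,0],"fingers": 0.8}])

```text
time_s: 19.12
tool_pos: [0.5988, 0.1232, 0.0484]
tool_rot: [180.0, -0.0, 87.1]
force: [0.2, -0.3, -0.1]
grip_width: 0.0322
grasp_force: 10.0
```

Request:
step_arm(moves=[{"dp": [0,0,0],"dr": [0,0,0],"fingers": 0.8},{"dp": [0,0,1],"dr": [0,0,0],"fingers": 0.8},{"dp": [0,0,0],"dr": [0,0,0],"fingers": 0.8},{"dp": [0,0,0],"dr": [0,0,0],"fingers": 0.8},{"dp": [0,0,0],"dr": [0,0,0],"fingers": 0.8}])

```text
time_s: 19.75
tool_pos: [0.5983, 0.1234, 0.0471]
tool_rot: [180.0, 0.0, 87.1]
force: [-0.7, -0.9, -0.4]
grip_width: 0.0323
grasp_force: 10.0
```

Request:
step_arm(moves=[{"dp": [0,0,0.5],"dr": [0,0,0],"fingers": 0.7},{"dp": [0,0,0],"dr": [0,0,0],"fingers": 0.5},{"dp": [0,0,0],"dr": [0,0,0],"fingers": 0.2},{"dp": [0,0,0],"dr": [0,0,0],"fingers": 0},{"dp": [0,0,0],"dr": [0,0,0],"fingers": 0}])

```text
time_s: 20.38
tool_pos: [0.5983, 0.1233, 0.0465]
tool_rot: [180.0, 0.0, 87.1]
force: [0.3, -0.4, 1.0]
grip_width: 0.0641
grasp_force: 0.0
```

Request:
step_arm(moves=[{"dp": [0,0,0],"dr": [0,0,0],"fingers": 0},{"dp": [0,0,-20],"dr": [0,0,0],"fingers": 0},{"dp": [0,0,-45],"dr": [0,0,0],"fingers": 0},{"dp": [0,0,-55],"dr": [0,0,0],"fingers": 0},{"dp": [0,0,-30],"dr": [0,0,0],"fingers": 0}])

```text
time_s: 21.0
tool_pos: [0.5997, 0.1242, 0.2017]
tool_rot: [179.7, -0.1, 87.2]
force: [-0.0, -0.0, 0.2]
grip_width: 0.0867
grasp_force: 0.0
```

Request:
step_arm(moves=[{"dp": [-30,-15.6,0],"dr": [0,0,0],"fingers": 0},{"dp": [-50,-26,0],"dr": [0,0,0],"fingers": 0},{"dp": [-54,-28.2,0],"dr": [0,0,0],"fingers": 0},{"dp": [-54,-28.2,0],"dr": [0,0,0],"fingers": 0},{"dp": [-52,-27.1,0],"dr": [0,0,0],"fingers": 0}])

```text
time_s: 21.62
tool_pos: [0.4606, -0.1116, 0.1983]
tool_rot: [179.9, 0.1, 87.2]
force: [1.2, -0.8, 0.3]
grip_width: 0.0869
grasp_force: 0.0
```

Request:
step_arm(moves=[{"dp": [-42,-22,0],"dr": [0,0,0],"fingers": 0},{"dp": [-24,-12.5,0],"dr": [0,0,0],"fingers": 0},{"dp": [-13,-6.8,0],"dr": [0,0,0],"fingers": 0},{"dp": [-6,-3.2,0],"dr": [0,0,0],"fingers": 0},{"dp": [0,0,0],"dr": [0,0,0],"fingers": 0}])

```text
time_s: 22.25
tool_pos: [0.4132, -0.1921, 0.1968]
tool_rot: [180.0, -0.0, 87.2]
force: [-0.1, -0.4, -0.4]
grip_width: 0.0871
grasp_force: 0.0
```

Run:
```python
from h import *
o=env.get_obs();m,im,H,S,V=wred();cv2.imwrite('pics/w5.png',im)
print(o['time_s'],o['tool_pos'],o['tool_rot'],o['qpos'].round(0));np.save('w5.npy',[m['R'],np.c_[m['t'],m['t'],m['t']]])
t=env.read_camera('top')[:,:,::-1];cv2.imwrite('pics/top2.png',np.ascontiguousarray(t))
```

```text
22.25 [ 0.41315339 -0.19212735  0.19680542] [ 1.79976415e+02 -3.51172548e-03  8.71917222e+01] [ 42.  -4. -20. 111.  -1.  73.  20.]
```

View pics/w5.png

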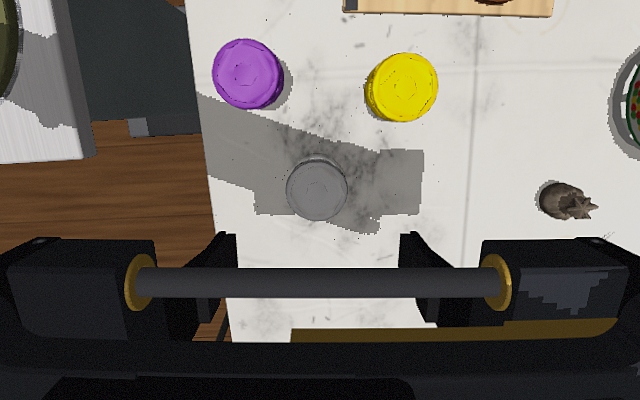

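View pics/top2.png

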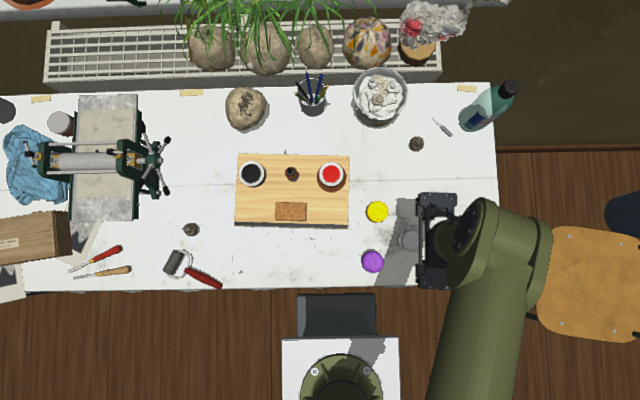

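The wrist view shows the jar lid centred at about (317,190). The top view shows the red tin at (331,174), the bottle at (292,174), the block at (291,211) and the black tin at (252,174), all standing.

Run:
```python
from h import *
im=cv2.imread('pics/w5.png');m=env.camera_model('wrist')
g=cv2.medianBlur(cv2.cvtColor(im,cv2.COLOR_BGR2GRAY),5)
cs=cv2.HoughCircles(g,cv2.HOUGH_GRADIENT,1,30,param1=60,param2=15,minRadius=24,maxRadius=36)
for c in cs[0]:
    if 280<c[0]<360 and 150<c[1]<230: print(c,plane(m,c[:2],.075))
print(plane(m,(317,190),.075),env.get_obs()['tool_pos'])
im=cv2.imread('pics/top2.png');t=env.camera_model('top');H,S,V=cv2.split(cv2.cvtColor(im,cv2.COLOR_BGR2HSV))
for n,mask,box,z in(('red',((H<8)|(H>172))&(S>150)&(V>90),(315,155,350,195),.066),('black',V<60,(242,163,265,185),.046),('drop',V<90,(280,160,304,186),.08),('block',(V<185)&(S>90),(270,195,312,224),.034)):
    c,a,k=blob(mask.astype(np.uint8)*255,box);print(n,c,a,cv2.boundingRect(k),plane(t,c,z).round(4))
```

```text
[316.5 189.5  31. ] [ 0.41148912 -0.18867928  0.075     ]
[ 0.41191214 -0.18915914  0.075     ] [ 0.4133676  -0.19164629  0.19663068]
red [330.66489832 173.47303271] 188.5 (323, 166, 16, 16) [0.5939 0.015  0.066 ]
black [250.61788618 173.09386548] 225.5 (242, 165, 18, 18) [0.6038 0.2338 0.046 ]
drop [290.29344729 171.86609687] 58.5 (286, 168, 10, 9) [0.5982 0.1214 0.08  ]
block [290.59421613 211.35464231] 547.5 (275, 202, 32, 20) [0.4974 0.1266 0.034 ]
```

Request:
step_arm(moves=[{"dp": [1.5,-1.5,55],"dr": [0,0,0],"fingers": 0},{"dp": [0,0,55],"dr": [0,0,0],"fingers": 0},{"dp": [0,0,35],"dr": [0,0,0],"fingers": 0},{"dp": [0,0,16],"dr": [0,0,0],"fingers": 0},{"dp": [0,0,8],"dr": [0,0,0],"fingers": 0}])

```text
time_s: 22.98
tool_pos: [0.4118, -0.1908, 0.0274]
tool_rot: [180.0, -0.0, 87.2]
force: [-0.1, 0.2, 0.1]
grip_width: 0.0868
grasp_force: 0.0
```

Request:
step_arm(moves=[{"dp": [0,0,0],"dr": [0,0,0],"fingers": 0.5},{"dp": [0,0,0],"dr": [0,0,0],"fingers": 0.5},{"dp": [0,0,0],"dr": [0,0,0],"fingers": 0.5},{"dp": [0,0,0],"dr": [0,0,0],"fingers": 0.5},{"dp": [0,0,0],"dr": [0,0,0],"fingers": 0.5}], squeeze=25)

```text
time_s: 23.6
tool_pos: [0.4118, -0.1915, 0.0281]
tool_rot: [179.9, 0.0, 87.1]
force: [0.4, 0.2, 3.7]
grip_width: 0.0559
grasp_force: 25.0
```

Request:
step_arm(moves=[{"dp": [0,0,0],"dr": [0,0,0],"fingers": 0.5},{"dp": [0,0,0],"dr": [0,0,0],"fingers": 0.5},{"dp": [0,0,0],"dr": [0,0,0],"fingers": 0.5},{"dp": [0,0,0],"dr": [0,0,0],"fingers": 0.5},{"dp": [0,0,0],"dr": [0,0,0],"fingers": 0.5}])

```text
time_s: 24.22
tool_pos: [0.4118, -0.1915, 0.0281]
tool_rot: [179.9, 0.0, 87.1]
force: [0.1, -1.0, 5.5]
grip_width: 0.0557
grasp_force: 25.0
```

Request:
step_arm(moves=[{"dp": [0,0,-30],"dr": [0,0,0],"fingers": 0.5},{"dp": [0,0,-50],"dr": [0,0,0],"fingers": 0.5},{"dp": [0,0,-40],"dr": [0,0,0],"fingers": 0.5},{"dp": [28,22.3,0],"dr": [0,0,0],"fingers": 0.5},{"dp": [46,36.6,0],"dr": [0,0,0],"fingers": 0.5}])

```text
time_s: 24.85
tool_pos: [0.4731, -0.1216, 0.1473]
tool_rot: [-180.0, 0.1, 86.8]
force: [1.0, -0.5, -1.2]
grip_width: 0.056
grasp_force: 25.0
```

Request:
step_arm(moves=[{"dp": [49,39,0],"dr": [0,0,0],"fingers": 0.5},{"dp": [45,35.8,0],"dr": [0,0,0],"fingers": 0.5},{"dp": [27,21.5,0],"dr": [0,0,0],"fingers": 0.5},{"dp": [13,10.3,0],"dr": [0,0,0],"fingers": 0.5},{"dp": [6.4,5.1,0],"dr": [0,0,0],"fingers": 0.5}])

```text
time_s: 25.48
tool_pos: [0.5917, 0.0141, 0.1466]
tool_rot: [-179.9, 0.0, 87.1]
force: [0.6, -0.2, -1.6]
grip_width: 0.0558
grasp_force: 25.0
```

Run:
```python
from h import *
for i in range(5): env.read_camera('top')
o=env.get_obs();m,im,H,S,V=wred();cv2.imwrite('pics/w6.png',im)
print(o['time_s'],o['tool_pos'],o['tool_rot'],o['grip_width'])
tz=o['tool_pos'][2]
# lid circle projected for expected centre = TCP, to compare by eye
R,t=np.array(m['R']),np.array(m['t'])
def proj(X):
    x=R@X+t;u=x[:2]/x[2];u=u*(1+m['k1']*(u@u));return (u[0]*m['fx']+m['cx'],u[1]*m['fy']+m['cy'])
for dx in(0,.01):
    for a in(0,180,90,270):
        p=o['tool_pos']+np.array([.0295*np.cos(np.radians(a)),.0295*np.sin(np.radians(a))+dx,0]);p[2]=tz-.028+.075;print(dx,a,np.round(proj(p),1))
print('redtop centre',proj(np.array([.593,.014,.066])))
```

```text
25.725 [0.59164662 0.01261015 0.14748077] [-1.79969304e+02  7.46147840e-02  8.70200754e+01] 0.05607631665436059
0 0 [393.7 295.8]
0 180 [247.3 302.3]
0 90 [316.4 230.8]
0 270 [323.6 358.9]
0.01 0 [394.1 273.5]
0.01 180 [244.4 280.3]
0.01 90 [315.  205.4]
0.01 270 [322.5 339.6]
redtop centre (np.float64(320.6610780068485), np.float64(203.76380894629594))
```

View pics/w6.png

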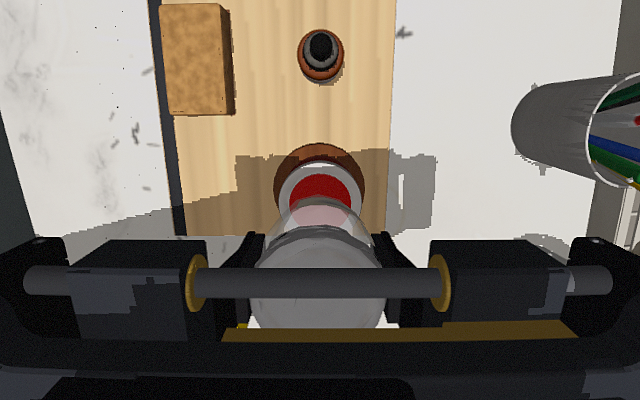

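The wrist view shows the jar held upright over the red tin, with its lid rim near row 230 (231 was predicted for a centred grasp) and its base's far edge near row 196. The tin's lid rim top is near (320,160), and the bottle and block are standing in place.

Run:
```python
from h import *
m=env.camera_model('wrist');o=env.get_obs();print(o['tool_pos'])
print('jar base far edge',plane(m,(319,196.5),o['tool_pos'][2]-.028),'-> centre y -.0295')
print('jar lid far edge',plane(m,(319,230),o['tool_pos'][2]-.028+.075))
print('red lid far edge',plane(m,(320,160.5),.066),'-.0325')
print('red lid L/R at row 190',plane(m,(279.5,190),.066),plane(m,(362,190),.066))
```

```text
[0.5917627  0.01271986 0.14756673]
jar base far edge [0.5926418  0.03479745 0.11956673] -> centre y -.0295
jar lid far edge [0.59271236 0.04249104 0.19456673]
red lid far edge [0.59426562 0.04783162 0.066     ] -.0325
red lid L/R at row 190 [0.56216589 0.02670336 0.066     ] [0.62528948 0.02347769 0.066     ]
```

Request:
step_arm(moves=[{"dp": [3,1.5,20],"dr": [0,0,0],"fingers": 0.5},{"dp": [0,0,17],"dr": [0,0,0],"fingers": 0.5},{"dp": [0,0,9],"dr": [0,0,0],"fingers": 0.5},{"dp": [0,0,4],"dr": [0,0,0],"fingers": 0.5},{"dp": [0,0,1.5],"dr": [0,0,0],"fingers": 0.5}])

```text
time_s: 26.4
tool_pos: [0.594, 0.0173, 0.0959]
tool_rot: [180.0, -0.0, 87.1]
force: [0.3, -0.5, -2.3]
grip_width: 0.0561
grasp_force: 25.0
```

Request:
step_arm(moves=[{"dp": [0,0,0.5],"dr": [0,0,0],"fingers": 0.5},{"dp": [0,0,0.5],"dr": [0,0,0],"fingers": 0.5},{"dp": [0,0,0],"dr": [0,0,0],"fingers": 0.5},{"dp": [0,0,0],"dr": [0,0,0],"fingers": 0.5},{"dp": [0,0,0],"dr": [0,0,0],"fingers": 0.5}])

```text
time_s: 27.02
tool_pos: [0.594, 0.0172, 0.0951]
tool_rot: [180.0, 0.0, 87.1]
force: [0.5, -0.1, -1.8]
grip_width: 0.056
grasp_force: 25.0
```

Run:
```python
from h import *
im=env.read_camera('wrist')[:,:,::-1];cv2.imwrite('pics/w7.png',np.ascontiguousarray(im))
im=env.read_camera('side')[:,:,::-1];cv2.imwrite('pics/s7.png',cv2.resize(im[130:250,230:350],None,fx=5,fy=5,interpolation=cv2.INTER_CUBIC))
```

```text
(no output)
```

View pics/s7.png

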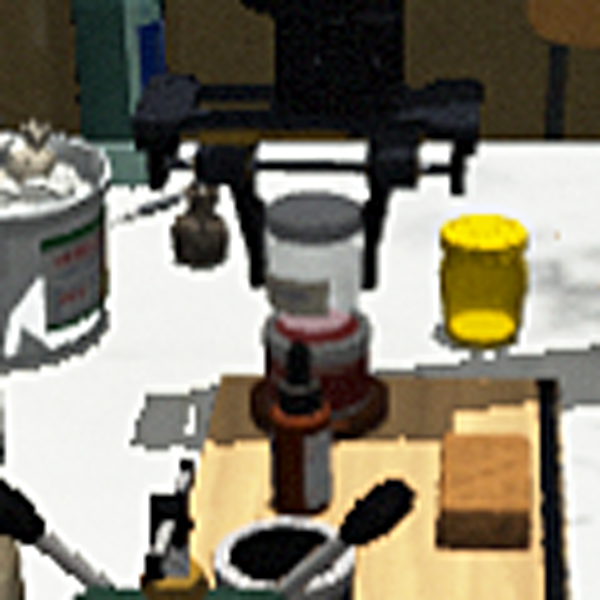

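The side view shows the jar centred over the red tin, with its axis near x=315 in the crop against the tin's 318, and just above the lid. I'll lower the last millimetre and release.

Request:
step_arm(moves=[{"dp": [-1.5,0,0.7],"dr": [0,0,0],"fingers": 0.5},{"dp": [0,0,0.7],"dr": [0,0,0],"fingers": 0.5},{"dp": [0,0,0],"dr": [0,0,0],"fingers": 0.3},{"dp": [0,0,0],"dr": [0,0,0],"fingers": 0.1},{"dp": [0,0,0],"dr": [0,0,0],"fingers": 0}])

```text
time_s: 27.75
tool_pos: [0.5939, 0.0157, 0.0936]
tool_rot: [180.0, 0.0, 87.1]
force: [0.0, 0.2, 0.4]
grip_width: 0.0735
grasp_force: 0.0
```

Request:
step_arm(moves=[{"dp": [0,0,0],"dr": [0,0,0],"fingers": 0},{"dp": [0,0,0],"dr": [0,0,0],"fingers": 0},{"dp": [0,0,-15],"dr": [0,0,0],"fingers": 0},{"dp": [0,0,-45],"dr": [0,0,0],"fingers": 0},{"dp": [0,0,-50],"dr": [0,0,0],"fingers": 0}])

```text
time_s: 28.38
tool_pos: [0.5935, 0.0158, 0.2054]
tool_rot: [-180.0, -0.0, 87.1]
force: [0.1, 0.3, 0.7]
grip_width: 0.0876
grasp_force: 0.0
```

Request:
step_arm(moves=[{"dp": [-40,0,-20],"dr": [0,0,0],"fingers": 0},{"dp": [-55,0,0],"dr": [0,0,0],"fingers": 0},{"dp": [-40,0,0],"dr": [0,0,0],"fingers": 0},{"dp": [-20,0,0],"dr": [0,0,0],"fingers": 0},{"dp": [0,0,0],"dr": [0,0,0],"fingers": 0}])

```text
time_s: 29.0
tool_pos: [0.5861, -0.1398, 0.224]
tool_rot: [180.0, -0.0, 87.0]
force: [1.2, 1.1, -0.6]
grip_width: 0.087
grasp_force: 0.0
```

Run:
```python
from h import *
for i in range(5): env.read_camera('side')
a=env.read_camera('top')[:,:,::-1];b=env.read_camera('side')[:,:,::-1]
f=lambda i:cv2.resize(i,(400,400),interpolation=cv2.INTER_CUBIC)
cv2.imwrite('pics/f1.png',np.hstack([f(np.ascontiguousarray(a[130:250,230:350])),f(np.ascontiguousarray(b[150:270,240:360]))]))
print(env.get_obs()['tool_pos'],env.get_obs()['time_s'])
```

```text
[ 0.58635496 -0.13737571  0.22373089] 29.35
```

View pics/f1.png

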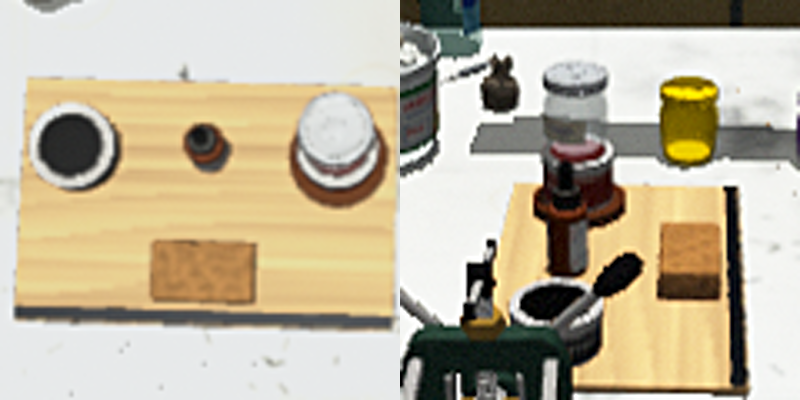

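In the top crop the jar lid is centred at about (339,129), which is (331.7,168.7) in the full image, and the block is parallel to the stripe. In the side crop the jar stands upright on the tin. I'll work out the offset.

Run:
```python
from h import *
t=env.camera_model('top');print(plane(t,(331.7,168.7),.141))
a=np.ascontiguousarray(env.read_camera('top')[:,:,::-1]);g=cv2.resize(cv2.cvtColor(a,cv2.COLOR_BGR2GRAY)[150:190,312:352],None,fx=8,fy=8,interpolation=cv2.INTER_CUBIC)
cs=cv2.HoughCircles(cv2.GaussianBlur(g,(9,9),2),cv2.HOUGH_GRADIENT,1,20,param1=60,param2=20,minRadius=80,maxRadius=115)
for c in (cs[0][:3] if cs is not None else []): p=c[:2]/8+[312-.44,150-.44];print(p,c[2]/8,plane(t,p,.141))
H,S,V=cv2.split(cv2.cvtColor(a,cv2.COLOR_BGR2HSV))
c,_,k=blob(((V<185)&(S>90)).astype(np.uint8)*255,(270,195,312,224));print('block',plane(t,c,.034),cv2.minAreaRect(k))
```

```text
[0.59229721 0.01273843 0.141     ]
[330.9975 172.6225] 13.0 [0.58253197 0.01469622 0.141     ]
[330.2475 167.2475] 11.3 [0.59601909 0.01623498 0.141     ]
[329.3725 174.9975] 10.15 [0.57669996 0.01883018 0.141     ]
block [0.49846185 0.12966592 0.034     ] ((290.5, 211.5), (19.0, 31.0), 90.0)
```

```bash
python3 -c "
from cell import env
print(env.sign_off())"
```

```text
the job is handed in; nothing more can be done
None
```

The still life is set up and the job was handed in at about 29 s; by my camera measurements everything is placed within tolerance, but the sign-off returned no verdict.

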